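# Weigh a valve body on the hook of a spring scale

## Task

Pick up the valve body and hang it by its eye in the bend of the spring scale's hook: lower it slowly until the scale carries its whole weight, no more and no less, before letting go, so that the scale does not bob or jump. Once it hangs free and has come to rest, press the button on the reading unit to take the reading and leave the valve hanging; do not push on the scale or disturb the other parts on the bench.

Things in the scene. Friction and masses are not known exactly. Their poses are not given: they have to be found in the camera images.
- valve_center (a point): Centre of the loose valve body, an aluminium casting of 0.25 to 0.8 kg. It stands on two square end flanges 52 mm wide and high, 8 mm thick, outer faces 88 mm apart. Between them a block 72 mm long, 44 mm wide (grip it across this) and 44 mm high, its top 22 mm above this point; the underside is 26 mm below this point. x: bore, along the length; y: across the width; z: up. An eye stands on top.
- valve_eye (a point): Crown of the valve's lifting eye, where the hook bears: underside of its top bar, 52 mm above valve_center, same axes. The eye is an upright loop of 6 mm steel wire in the y-z plane at mid-length, open along x; opening 27 mm wide, 30 mm high from the block's top; outer width 39 mm, its top 6 mm above this point.
- hook_seat (a point): Where the eye's crown must rest: top of the wire at the lowest place of the hook's bend. The hook is a 6 mm steel wire arm along y; +y leads to the column, x across, z up. Towards the column the wire rises 10 mm within 30 mm, then runs level to the sliding carriage, 124 mm from here. Nothing stands above it. Unloaded it is 253 mm above the bench; it sinks straight down with load.
- hook_tip (a point): Top of the wire at the hook's open tip: 26 mm along -y from hook_seat and 10 mm higher, same axes. The eye goes on over the tip, moving along +y.
- scale (a joint): How far the scale's carriage and hook have sunk, in m: 0 unloaded, at most 0.12. The spring gives 12.5 mm for each newton and is lightly damped: it bobs for some seconds if the load is let go out of balance.
- stand: The scale's fixed stand: base 150 x 130 x 12 mm, with a column 46 x 36 mm, 342 mm high including its cap; origin under the column, at bench height; the hook arm points along its -y axis.
- record (a joint): The reading unit's push button, in m: 0 up, 0.006 fully down; it takes about 4 N to press fully and springs back.
- record_top (a point): Centre of the top of that round grey button, 28 mm across, which is pressed straight down. It stands on the near side of a fixed cream box 120 x 100 x 45 mm.
- flange: Bystander: loose steel ring, 72 mm across, 14 mm high, lying flat; origin at the centre of its underside.
- wrench: Bystander: loose wrench, 150 mm long, lying flat; origin at the middle of its underside, x along its length.
- nipple: Bystander: loose upright brass tube, 34 mm across, 50 mm high; origin at the centre of its underside.
Things that resemble listed ones, but are neither listed nor needed, are in the scene too. Leave any purple look-alike of the part that bears valve_center alone. What is shaped like the part that bears record but red is not meant.

How it is judged (in metres and radians):
On the way, in this order (a step that is already met when the one before it is completed fails the run):
1. the valve hangs from the hook by its eye, released and at rest (distance between valve_eye and hook_seat below 0.012 m and value of joint scale above 0.018 m and velocity of joint scale between -0.02 and 0.02 m/s and contact force between valve and the fingers below 0.05 N), for 0.5 s.
2. the button is pressed down (value of joint record above 0.004 m), for 0.05 s.
At the end, for the whole second after the job is handed in: The valve hangs at rest (under 0.04 m/s, scale under 20 mm/s) from the hook, its eye's crown within 12 mm of the hook's seat, upright within 0.25 rad, the scale sunk by more than 18 mm, and the button is up again after having been pressed more than 4 mm (distance between valve_eye and hook_seat below 0.012 m and value of joint scale above 0.018 m and velocity of joint scale between -0.02 and 0.02 m/s and angle between valve_center's own z axis and vertical below 0.25 rad and linear speed of valve below 0.04 m/s and value of joint record below 0.002 m); the robot touches nothing.
It fails at once if the scale jumps: its hook moves faster than 0.15 m/s (velocity of joint scale above 0.15 m/s or velocity of joint scale below -0.15 m/s).
It fails at once if the valve is let go out of balance: with the fingers off it, the scale moves faster than 0.06 m/s (contact force between valve and the fingers below 0.05 N and (velocity of joint scale above 0.06 m/s or velocity of joint scale below -0.06 m/s)).
It fails at once if the scale is pushed: the valve bears on the hook with more than 14 N, or the hand or arm with more than 5 N (contact force between valve and scale above 14 N or contact force between any of the arm, the fingers and scale above 5 N).
It fails at once if the button is pressed before the valve hangs in the hook with the scale at rest (value of joint record above 0.003 m and (velocity of joint scale above 0.02 m/s or velocity of joint scale below -0.02 m/s or value of joint scale below 0.018 m or distance between valve_eye and hook_seat above 0.012 m)).
It fails at once if another part on the bench is moved by more than 20 mm (distance of any of flange, wrench, nipple from where it was at the start of the episode above 0.02 m).
It also fails if it takes over 67 s, if anything falls off the work surface, if the arm or the gripper's body presses on something with over 40 N, if the wrist force passes 120 N, or if a joint passes its speed limit or range.

## Robot

A 6-joint arm with a two-finger parallel gripper is mounted at the origin on the work surface. World frame = base frame: x ahead of the robot, y to its left, z up, the work surface at z = 0. Lengths are in mm, angles in rad, forces in N, time in s.
With the tool pointing down it reaches from about 400 to 925 mm from the base axis. Payload 12.5 kg.
Tool frame: the origin (TCP) lies between the finger pads; the fingertips stand 11 mm ahead of it and the grasp point (between the pads) lies 8 mm behind it; y points along the fingers, x is the direction in which the jaws open and shut, and the axes are right-handed (so a half turn about y gives the same grasp; the last joint's range is limited). The gripper opens to 95 mm and grips with 3 to 60 N. Pads are 20 mm wide; open, the fingers measure 119 mm over their backs; the gripper's body (75 mm by 180 mm) begins 59 mm behind the grasp point.
Start: joints at [-1.361, 0.491, 1.559, -0, 1.092, -0.106], TCP at [194.133, -594.102, 225.661] pointing down, gripper open.
Joint ranges: [-3.1, 3.1], [-0.84, 2.19], [0.05, 2.79], [-1.13, 4.28], [0.06, 2.93], [-2.69, 2.69]. Speed limits (rad/s): [2.22, 2.22, 2.79, 3.14, 3.14, 3.14].

## Interface

Orientations are given as [roll, pitch, yaw] about the fixed x, y, z axes, in that order (R = Rz(yaw) Ry(pitch) Rx(roll)).
In Python, from cell import env gives the robot as it stands.
- The arm moves only by the tool jog_arm, never from a script. Its argument "series" is a list of rows, each an object of numbers: "dx", "dy", "dz": the shift along the world's x, y, z in m; "rx", "ry", "rz": the turn, a rotation vector about the world's x, y, z in degrees; "gripper": the opening, from 0 (shut) to 1 (fully open). A call has 1 to 12 rows; each row shifts and turns the commanded pose from where the row before left it; what a row does not reach is not made up. A row lasts 1/10 s, in which the tool goes at most 50 mm and 8.59 degrees, less where a joint would pass 70% of its speed; a pose out of reach is approached as far as the arm can. A call is refused whole if a number of a shift passes 0.05 or a number of a turn 8.59, either way. A call with a gripper value outside its range is refused whole. The fingers move at their own pace and stop on an object; the grip force is fixed at half the most. Time passes only in rows, so rows that do not move let the fingers close. It gives the time, the measured TCP pose, the force and the opening at its end, in the units of the state.
- env.state(): the state, without advancing time (a new reading comes with each control period).
- env.read_camera(name): name is "side" or "top" or "wrist"; returns the picture (400x640x3 uint8, red, green, blue); there is no depth.
- env.camera_info(name): a dict with "camera_matrix" (3x3 intrinsics, pixels), "R" (3x3) and "t" (3): a world point X has camera coordinates R X + t; the wrist camera has in their place "mount" (4x4, takes a point from camera to tool coordinates, whose origin is the TCP and whose axes are the tool frame's). Camera axes: x right, y down, z forward; pixel columns grow to the right and rows downward; lengths in mm; the calibration is good to about 2 mm. A picture is of the moment at which its call begins: read the wrist's pose just before it. camera_info takes no time and is no camera call.
- env.job_done(): hands the job in, once; it reports no verdict.
The state is a dict: "t": time; "joints": joint angles; "qvel": joint speeds; "tau": joint torques, N m; "eef_pos": TCP position; "tcp_rot": TCP orientation; "ft_force": force on the tool from outside, world axes, zero at the start; "moment": the same for the moment, N m; "opening": opening from 0.0 (shut) to 1.0 (fully open).
Only numpy, scipy, OpenCV 4.12 (cv2) and the standard library are available. Lean on these libraries where they do the work, as an engineer would, in place of code of your own. Each camera call takes 0.05 s, during which the arm holds its last target.

## Working session

There is one attempt and no reset: what is moved stays moved. The work goes in short steps, Python scripts to look and compute and a tool call to move; the robot and the scene stay as the last step left them, time stands still between calls to the robot, and variables do not carry over. Pictures are saved under pics/ and viewed, and the job is handed in when it is done.

Besides the shell and the picture viewer there is one more tool, called after "Emit:" as name(argument=value, ...) on one line, values as JSON. jog_arm: Moves the arm, as the interface text tells. Its arguments: {"type":"object","properties":{"series":{"type":"array"}},"required":["series"]}

```bash
mkdir -p pics; ls; python3 - <<'E'
from cell import env
import cv2
s=env.state()
print(s)
for n in ("side","top","wrist"):
    cv2.imwrite(f"pics/a_{n}.png",env.read_camera(n)[:,:,::-1]); print(n,env.camera_info(n))
E
```

```text
pics
{'t': 0.0, 'joints': array([-1.36063477e+00,  4.91544556e-01,  1.55945294e+00, -3.89079032e-05,
        1.09172699e+00, -1.05584506e-01]), 'qvel': array([-0.00163383,  0.00062332,  0.00132314, -0.000786  , -0.00069144,
        0.00063019]), 'tau': array([ 9.54511706e-04, -6.12640285e+01, -2.58178854e+01,  6.92378869e-02,
        4.82811104e-02, -1.16517635e-04]), 'eef_pos': array([ 194.05003584, -593.85794761,  225.06987035]), 'tcp_rot': array([-1.57071136e+00,  1.12916711e-03, -1.25503226e+00]), 'ft_force': array([-0.74786371,  0.73868928,  0.12143317]), 'moment': array([-0.00028478,  0.03538666,  0.01877968]), 'opening': 0.9990337161864961}
side {'camera_matrix': array([[443.85843167,   0.        , 318.77988272],
       [  0.        , 443.85843167, 193.91640249],
       [  0.        ,   0.        ,   1.        ]]), 'R': array([[-0.98161112, -0.18962878, -0.02192094],
       [-0.07843734,  0.50536802, -0.85933157],
       [ 0.17403214, -0.84181   , -0.51094885]]), 't': array([ 510.427004  ,  249.91094246, 1190.61524272])}
top {'camera_matrix': array([[455.46998098,   0.        
[... 160 characters left out ...]
 0.00914415],
       [-0.99524992,  0.01375597, -0.09637619],
       [ 0.09623596, -0.01051793, -0.99530298]]), 't': array([-109.68265966,  558.46044346, 1362.71928063])}
wrist {'camera_matrix': array([[359.08315491,   0.        , 316.90576843],
       [  0.        , 359.08315491, 198.26667466],
       [  0.        ,   0.        ,   1.        ]]), 'mount': array([[ 9.99999879e-01,  4.21052155e-04, -2.55784257e-04,
         9.58768519e-02],
       [ 3.64837498e-04, -2.84018837e-01,  9.58818631e-01,
        -1.59517231e+02],
       [ 3.31065103e-04, -9.58818608e-01, -2.84018956e-01,
         7.96272393e+01],
       [ 0.00000000e+00,  0.00000000e+00,  0.00000000e+00,
         1.00000000e+00]])}
```

View pics/a_side.png

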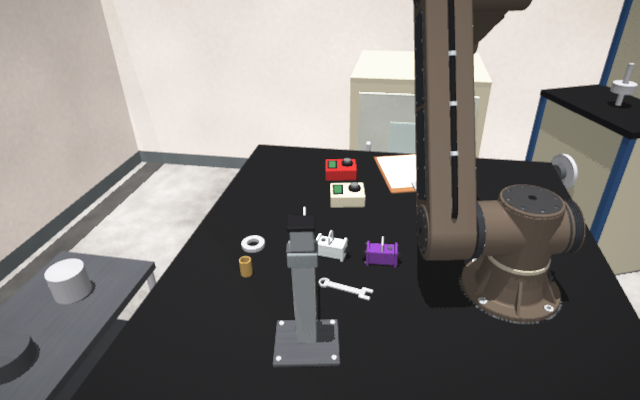

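View pics/a_top.png

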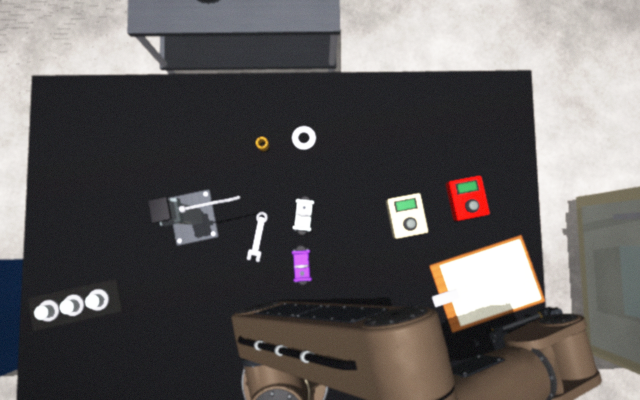

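View pics/a_wrist.png

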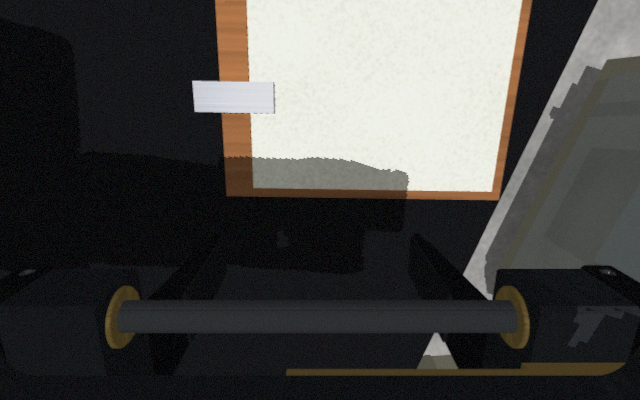

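```bash
python3 - <<'E'
import cv2
t=cv2.imread("pics/a_top.png");s=cv2.imread("pics/a_side.png")
def z(im,x0,x1,y0,y1,k,n): cv2.imwrite(n,cv2.resize(im[y0:y1,x0:x1],None,fx=k,fy=k,interpolation=cv2.INTER_CUBIC))
z(t,140,250,170,250,7,"pics/b1.png")
z(t,240,340,180,290,5,"pics/b2.png")
z(s,270,410,190,280,5,"pics/b3.png")
z(t,380,500,170,245,6,"pics/b4.png")
E
```

```text
(no output)
```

View pics/b1.png

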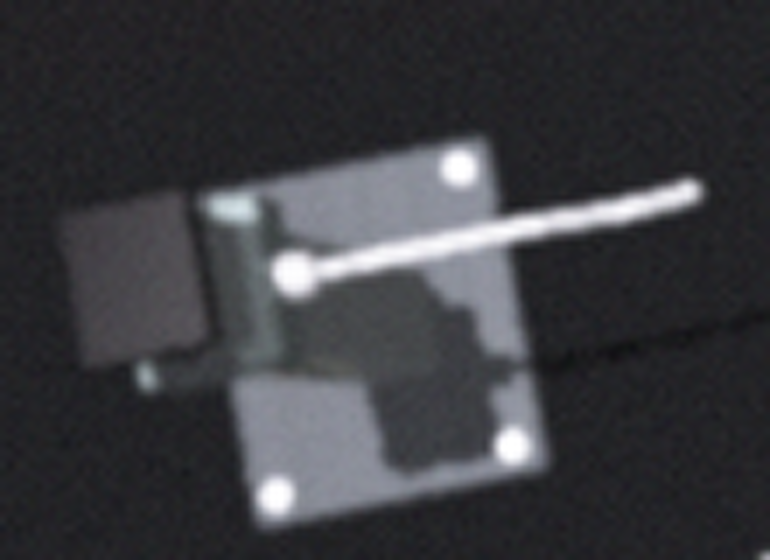

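View pics/b2.png

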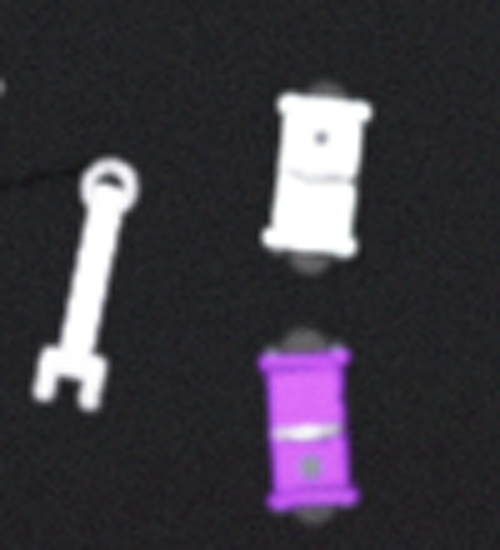

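View pics/b3.png

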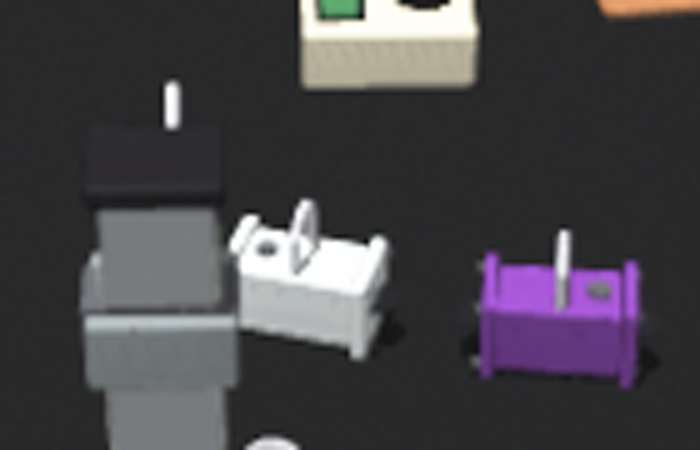

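View pics/b4.png

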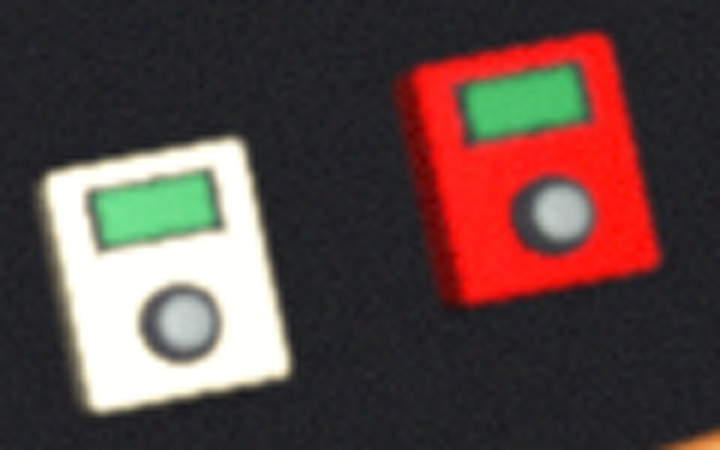

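```bash
cat > h.py <<'E'
import numpy as np, cv2, json
from cell import env
def proj(name,X,T=None):
    c=env.camera_info(name); X=np.atleast_2d(X)
    if name=='wrist':
        M=T@c['mount']; R=M[:3,:3].T; t=-R@M[:3,3]
    else: R,t=c['R'],c['t']
    p=(X@R.T+t)@c['camera_matrix'].T
    return p[:,:2]/p[:,2:]
def back(name,uv,z,T=None):
    c=env.camera_info(name)
    if name=='wrist':
        M=T@c['mount']; R=M[:3,:3].T; t=-R@M[:3,3]
    else: R,t=c['R'],c['t']
    o=-R.T@t; d=R.T@np.linalg.solve(c['camera_matrix'],[uv[0],uv[1],1])
    return o+d*(z-o[2])/d[2]
def tcpT(s=None):
    from scipy.spatial.transform import Rotation as Ro
    s=s or env.state(); T=np.eye(4); T[:3,:3]=Ro.from_euler('xyz',s['tcp_rot']).as_matrix(); T[:3,3]=s['eef_pos']; return T
E
python3 - <<'E'
from h import *
o=lambda x,y,k,a,b:(x/k+a-.0,y/k+b-.0)
print("valve corners z52")
for p in [(287,100),(366,108),(266,240),(351,248)]: print(back('top',o(*p,5,240,180),52).round(1))
print("eye top", back('top',o(322,178,5,240,180),82).round(1))
print("eye top side z84", back('side',o(307,203,5,270,190),82).round(1))
print("tip",back('top',o(693,190,7,140,170),263).round(1),"tip side",back('side',o(172,85,5,270,190),263).round(1))
print("arm root", back('top',o(297,272,7,140,170),263).round(1))
print("screws z12",[back('top',o(*p,7,140,170),13).round(1) for p in [(460,168),(512,446),(277,496)]])
print("base corners",[back('top',o(*p,7,140,170),12).round(1) for p in [(488,138),(548,466),(260,528)]])
print("cap",[back('top',o(*p,7,140,170),342).round(1) for p in [(60,212),(180,192),(208,345),(85,367)]])
print("btn",back('top',o(183,322,6,380,170),51).round(1))
print("box corners",[back('top',o(*p,6,380,170),45).round(1) for p in [(45,175),(240,138),(288,375),(95,410)]])
print("ring",back('top',(304,138),14).round(1),"nip",back('top',(262,143),50).round(1), "wrench",back('top',(262,217),5).round(1),back('top',(255,258),5).round(1), "purple",back('top',(302,266),52).round(1))
E
```

```text
valve corners z52
[540.1 -47.   52. ]
[534.7 -94.2  52. ]
[456.7 -33.7  52. ]
[451.2 -84.2  52. ]
eye top [491.6 -68.2  82. ]
eye top side z84 [493.8 -67.3  82. ]
tip [531.3  91.8 263. ] tip side [530.5  97.3 263. ]
arm root [503.6 233.9 263. ]
screws z12 [array([566. , 236.5,  13. ]), array([443.8, 212.7,  13. ]), array([423.6, 314.5,  13. ])]
base corners [array([579.2, 224.5,  12. ]), array([434.9, 197.2,  12. ]), array([409.9, 322. ,  12. ])]
cap [array([519.4, 290.3, 342. ]), array([525.5, 250.3, 342. ]), array([474., 240., 342.]), array([467.3, 280.8, 342. ])]
btn [ 464.6 -383.9   51. ]
box corners [array([ 539.5, -318.2,   45. ]), array([ 556.8, -417. ,   45. ]), array([ 437.6, -436.8,   45. ]), array([ 421.6, -339.8,   45. ])]
ring [737.2 -67.9  14. ] nip [715.3  58.7  50. ] wrench [493.1  64.6   5. ] [368.1  86.2   5. ] purple [344.4 -58.6  52. ]
```

```bash
python3 - <<'E'
from h import *
T=tcpT(); print(T.round(2))
for n,p in dict(a=(430,267),b=(522,236),c=(545,300),d=(453,332),clip=(443,299)).items():
    X=back('top',p,5); print(n,X.round(0),proj('wrist',X,T).round(0))
print(proj('wrist',T[:3,3],T))
for z in (0,-8,-60):
  print([proj('wrist',(T@[x,z,0,1])[:3],T).round(0) for x in (-47,47)])
E
```

```text
[[ 3.1000e-01 -0.0000e+00  9.5000e-01  1.9410e+02]
 [-9.5000e-01  0.0000e+00  3.1000e-01 -5.9392e+02]
 [-0.0000e+00 -1.0000e+00  0.0000e+00  2.2520e+02]
 [ 0.0000e+00  0.0000e+00  0.0000e+00  1.0000e+00]]
a [ 333. -449.    5.] [[216. -16.]]
b [ 423. -737.    5.] [[538. -12.]]
c [ 228. -796.    5.] [[501. 197.]]
d [ 137. -511.    5.] [[229. 194.]]
clip [ 236. -485.    5.] [[228.  98.]]
[[316.77478489 261.75762206]]
[array([[221., 262.]]), array([[413., 262.]])]
[array([[216., 269.]]), array([[417., 270.]])]
[array([[174., 344.]]), array([[460., 345.]])]
```

Emit:
jog_arm(series=[{"dx":0.02,"dy":0.042,"rz":-5},{"dx":0.025,"dy":0.042,"rz":-5},{"dx":0.025,"dy":0.042,"rz":-5},{"dx":0.025,"dy":0.042,"rz":-5},{"dx":0.025,"dy":0.042,"rz":-4},{"dx":0.025,"dy":0.042,"rz":-2},{"dx":0.025,"dy":0.042},{"dx":0.025,"dy":0.042},{"dx":0.025,"dy":0.042},{"dx":0.025,"dy":0.042},{"dx":0.025,"dy":0.042},{"dx":0.025,"dy":0.042}])

```text
$.series[0]: bad value
```

Emit:
jog_arm(series=[{"dx":0.02,"dy":0.042,"dz":0.0,"rx":0.0,"ry":0.0,"rz":-5.0,"gripper":1.0}])

```text
t: 0.25
eef_pos: [212.8, -554.5, 224.7]
tcp_rot: [-1.571, -0.001, -1.346]
ft_force: [0.6, 0.7, 0.1]
opening: 1.001
```

Emit:
jog_arm(series=[{"dx":0.025,"dy":0.042,"dz":0.0,"rx":0.0,"ry":0.0,"rz":-5.0,"gripper":1.0},{"dx":0.025,"dy":0.042,"dz":0.0,"rx":0.0,"ry":0.0,"rz":-5.0,"gripper":1.0},{"dx":0.025,"dy":0.042,"dz":0.0,"rx":0.0,"ry":0.0,"rz":-5.0,"gripper":1.0},{"dx":0.025,"dy":0.042,"dz":0.0,"rx":0.0,"ry":0.0,"rz":-4.0,"gripper":1.0},{"dx":0.025,"dy":0.042,"dz":0.0,"rx":0.0,"ry":0.0,"rz":-2.0,"gripper":1.0},{"dx":0.025,"dy":0.042,"dz":0.0,"rx":0.0,"ry":0.0,"rz":0.0,"gripper":1.0},{"dx":0.025,"dy":0.042,"dz":0.0,"rx":0.0,"ry":0.0,"rz":0.0,"gripper":1.0},{"dx":0.025,"dy":0.042,"dz":0.0,"rx":0.0,"ry":0.0,"rz":0.0,"gripper":1.0},{"dx":0.025,"dy":0.042,"dz":0.0,"rx":0.0,"ry":0.0,"rz":0.0,"gripper":1.0},{"dx":0.02,"dy":0.042,"dz":0.0,"rx":0.0,"ry":0.0,"rz":0.0,"gripper":1.0},{"dx":0.02,"dy":0.042,"dz":0.0,"rx":0.0,"ry":0.0,"rz":0.0,"gripper":1.0},{"dx":0.015,"dy":0.022,"dz":0.0,"rx":0.0,"ry":0.0,"rz":0.0,"gripper":1.0}])

```text
t: 1.45
eef_pos: [494.7, -65.2, 225.6]
tcp_rot: [-1.571, 0.0, -1.707]
ft_force: [-0.5, -0.8, -0.5]
opening: 0.999
```

Emit:
jog_arm(series=[{"dx":0.0,"dy":0.0,"dz":0.0,"rx":0.0,"ry":0.0,"rz":0.0,"gripper":1.0},{"dx":0.0,"dy":0.0,"dz":0.0,"rx":0.0,"ry":0.0,"rz":0.0,"gripper":1.0}])

```text
t: 1.65
eef_pos: [494.0, -67.8, 225.4]
tcp_rot: [-1.571, -0.0, -1.707]
ft_force: [-0.1, -0.5, -0.5]
opening: 1.0
```

```bash
python3 - <<'E'
from h import *
s=env.state(); T=tcpT(s); im=env.read_camera('wrist'); cv2.imwrite('pics/c1.png',im[:,:,::-1]); np.save('c1T.npy',T); print(s['eef_pos'],s['tcp_rot'],s['ft_force'])
im=env.read_camera('side'); cv2.imwrite('pics/c2.png',im[:,:,::-1])
E
```

```text
[493.95851003 -67.78759804 225.41087451] [-1.57146645e+00 -1.45691197e-04 -1.70731298e+00] [-0.12549841 -0.51510635 -0.50433359]
```

View pics/c1.png

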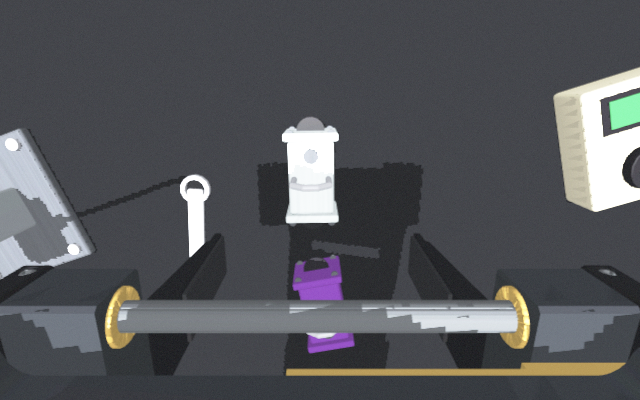

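View pics/c2.png

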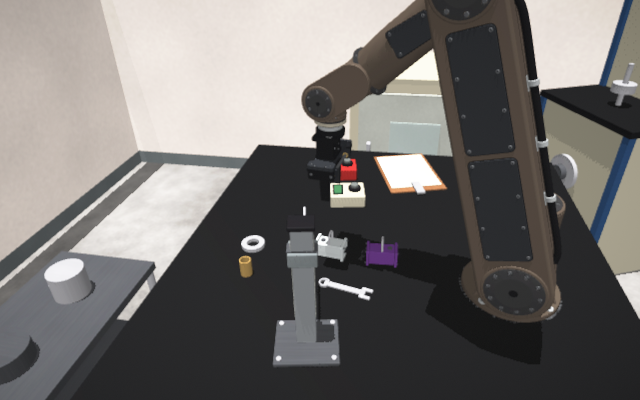

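```bash
cat >ov.py <<'E'
from h import *
def valve_pts(cx,cy,cz,yaw):
    c,s=np.cos(yaw),np.sin(yaw)
    P=[(sx*x,sy*26,26) for sx in(1,-1) for x in (44,36) for sy in (1,-1)]
    P+=[(44*sx,26*sy,-26) for sx in (1,-1) for sy in (1,-1)]
    P=np.array(P,float); E=np.array([(0,y,22) for y in (-16.5,16.5)]+[(0,0,55)],float)
    P=np.vstack([P,E]); return P@np.array([[c,s,0],[-s,c,0],[0,0,1]])+[cx,cy,cz]
E
python3 - <<'E'
from ov import *
im=cv2.imread('pics/c1.png'); T=np.load('c1T.npy')
k=6;x0,y0=260,100
c=cv2.resize(im[y0:y0+140,x0:x0+110],None,fx=k,fy=k,interpolation=cv2.INTER_CUBIC)
c2=c[:600].copy(); 
for p in proj('wrist',valve_pts(494,-67,26,np.radians(-7.9)),T): cv2.circle(c,(int((p[0]-x0+.5)*k),int((p[1]-y0+.5)*k)),3,(0,0,255),-1)
cv2.imwrite('pics/c3.png',c[:840][:800])
E
```

```text
(no output)
```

View pics/c3.png

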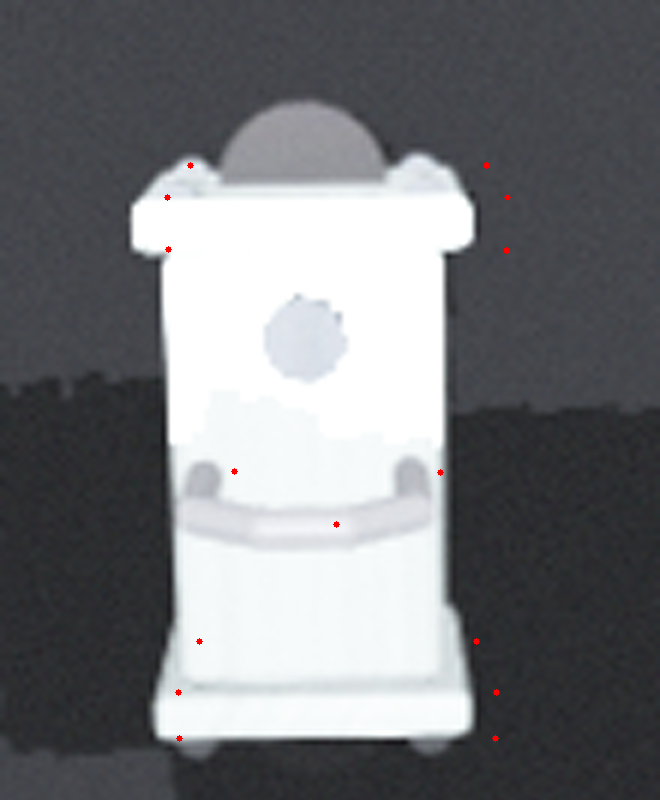

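```bash
python3 - <<'E'
from ov import *
from scipy.optimize import least_squares
T=np.load('c1T.npy'); k=6
m={0:(472,199),1:(133,199),2:(473,251),3:(132,251),4:(472,738),5:(155,738),6:(471,690),7:(158,690),14:(305,524),12:(412,474),13:(203,474)}
# orientation of sy order resolved by model
P0=proj('wrist',valve_pts(494,-67,26,np.radians(-7.9)),T)
flip=P0[0,0]<P0[1,0]; print(flip)
idx=list(m); obs=np.array([m[i] for i in idx])/k-.5+[260,100]
if flip:
    sw={0:1,1:0,2:3,3:2,4:5,5:4,6:7,7:6,14:14,12:13,13:12}; idx=[sw[i] for i in idx]
f=lambda q:(proj('wrist',valve_pts(q[0],q[1],26,q[2]),T)[idx]-obs).ravel()
r=least_squares(f,[494,-67,-.138],loss='soft_l1'); print(r.x,np.degrees(r.x[2]),f(r.x).reshape(-1,2).round(1))
E
```

```text
True
[ 4.94572179e+02 -6.24123596e+01 -1.23919036e-01] -7.100037780474 [[  0.2  -0.5]
 [  0.1   0.2]
 [  0.   -0.4]
 [  0.6   0.3]
 [ -0.2  -0.2]
 [ -0.    0.4]
 [  0.    0.1]
 [ -0.8   0.7]
 [ -0.    0.1]
 [-34.4  -0.1]
 [ 34.7  -0.5]]
```

Emit:
jog_arm(series=[{"dx":0.0005,"dy":0.0055,"dz":-0.03,"rx":0.0,"ry":0.0,"rz":0.7,"gripper":1.0},{"dx":0.0,"dy":0.0,"dz":-0.04,"rx":0.0,"ry":0.0,"rz":0.0,"gripper":1.0},{"dx":0.0,"dy":0.0,"dz":-0.04,"rx":0.0,"ry":0.0,"rz":0.0,"gripper":1.0},{"dx":0.0,"dy":0.0,"dz":-0.04,"rx":0.0,"ry":0.0,"rz":0.0,"gripper":1.0},{"dx":0.0,"dy":0.0,"dz":-0.025,"rx":0.0,"ry":0.0,"rz":0.0,"gripper":1.0},{"dx":0.0,"dy":0.0,"dz":-0.015,"rx":0.0,"ry":0.0,"rz":0.0,"gripper":1.0},{"dx":0.0,"dy":0.0,"dz":-0.005,"rx":0.0,"ry":0.0,"rz":0.0,"gripper":1.0},{"dx":0.0,"dy":0.0,"dz":0.0,"rx":0.0,"ry":0.0,"rz":0.0,"gripper":1.0},{"dx":0.0,"dy":0.0,"dz":0.0,"rx":0.0,"ry":0.0,"rz":0.0,"gripper":1.0}])

```text
t: 2.65
eef_pos: [494.9, -63.1, 31.4]
tcp_rot: [-1.57, -0.0, -1.697]
ft_force: [-0.3, 0.0, -0.1]
opening: 0.999
```

```bash
python3 - <<'E'
from h import *
s=env.state(); T=tcpT(s); im=env.read_camera('wrist'); cv2.imwrite('pics/d1.png',im[:,:,::-1]); print(s['eef_pos'],s['tcp_rot'],s['ft_force'])
E
```

```text
[494.89228404 -63.14393999  31.44650888] [-1.56971558e+00 -2.48787359e-04 -1.69733892e+00] [-0.31646695  0.03737883 -0.09365233]
```

View pics/d1.png

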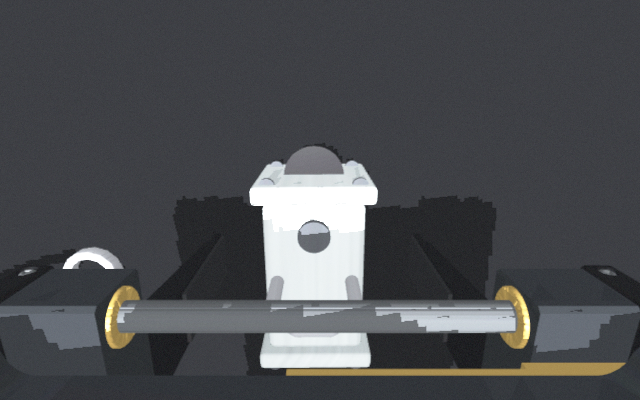

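Emit:
jog_arm(series=[{"dx":0.0,"dy":0.0,"dz":0.0,"rx":0.0,"ry":0.0,"rz":0.0,"gripper":0.6},{"dx":0.0,"dy":0.0,"dz":0.0,"rx":0.0,"ry":0.0,"rz":0.0,"gripper":0.5},{"dx":0.0,"dy":0.0,"dz":0.0,"rx":0.0,"ry":0.0,"rz":0.0,"gripper":0.4},{"dx":0.0,"dy":0.0,"dz":0.0,"rx":0.0,"ry":0.0,"rz":0.0,"gripper":0.3},{"dx":0.0,"dy":0.0,"dz":0.0,"rx":0.0,"ry":0.0,"rz":0.0,"gripper":0.3},{"dx":0.0,"dy":0.0,"dz":0.0,"rx":0.0,"ry":0.0,"rz":0.0,"gripper":0.3},{"dx":0.0,"dy":0.0,"dz":0.0,"rx":0.0,"ry":0.0,"rz":0.0,"gripper":0.3}])

```text
t: 3.4
eef_pos: [494.6, -62.6, 30.6]
tcp_rot: [-1.571, -0.0, -1.697]
ft_force: [0.5, 1.6, 0.4]
opening: 0.468
```

Emit:
jog_arm(series=[{"dx":0.0,"dy":0.0,"dz":0.01,"rx":0.0,"ry":0.0,"rz":0.0,"gripper":0.3},{"dx":0.0,"dy":0.0,"dz":0.03,"rx":0.0,"ry":0.0,"rz":0.0,"gripper":0.3},{"dx":0.0,"dy":0.0,"dz":0.04,"rx":0.0,"ry":0.0,"rz":0.0,"gripper":0.3},{"dx":0.0,"dy":-0.01,"dz":0.04,"rx":0.0,"ry":0.0,"rz":0.0,"gripper":0.3},{"dx":0.0,"dy":-0.01,"dz":0.03,"rx":0.0,"ry":0.0,"rz":4.0,"gripper":0.3},{"dx":0.005,"dy":0.0,"dz":0.02,"rx":0.0,"ry":0.0,"rz":8.0,"gripper":0.3},{"dx":0.005,"dy":0.0,"dz":0.01,"rx":0.0,"ry":0.0,"rz":8.0,"gripper":0.3},{"dx":0.005,"dy":0.0,"dz":0.01,"rx":0.0,"ry":0.0,"rz":8.0,"gripper":0.3},{"dx":0.005,"dy":0.0,"dz":0.0,"rx":0.0,"ry":0.0,"rz":8.0,"gripper":0.3},{"dx":0.005,"dy":0.01,"dz":0.0,"rx":0.0,"ry":0.0,"rz":8.0,"gripper":0.3},{"dx":0.005,"dy":0.01,"dz":0.0,"rx":0.0,"ry":0.0,"rz":8.0,"gripper":0.3},{"dx":0.005,"dy":0.01,"dz":0.0,"rx":0.0,"ry":0.0,"rz":8.0,"gripper":0.3}])

```text
t: 4.6
eef_pos: [529.2, -52.2, 220.9]
tcp_rot: [-1.571, 0.001, -0.644]
ft_force: [0.3, 0.1, -3.9]
opening: 0.46
```

Emit:
jog_arm(series=[{"dx":0.005,"dy":0.01,"dz":0.0,"rx":0.0,"ry":0.0,"rz":8.0,"gripper":0.3},{"dx":0.005,"dy":0.01,"dz":0.0,"rx":0.0,"ry":0.0,"rz":8.0,"gripper":0.3},{"dx":0.003,"dy":0.01,"dz":0.0,"rx":0.0,"ry":0.0,"rz":8.0,"gripper":0.3},{"dx":0.0,"dy":0.01,"dz":0.0,"rx":0.0,"ry":0.0,"rz":8.0,"gripper":0.3},{"dx":0.0,"dy":0.01,"dz":0.0,"rx":0.0,"ry":0.0,"rz":8.0,"gripper":0.3},{"dx":0.0,"dy":0.01,"dz":0.0,"rx":0.0,"ry":0.0,"rz":8.0,"gripper":0.3},{"dx":0.0,"dy":0.01,"dz":0.0,"rx":0.0,"ry":0.0,"rz":0.0,"gripper":0.3},{"dx":0.0,"dy":0.01,"dz":0.0,"rx":0.0,"ry":0.0,"rz":0.0,"gripper":0.3},{"dx":0.0,"dy":0.0,"dz":0.0,"rx":0.0,"ry":0.0,"rz":0.0,"gripper":0.3},{"dx":0.0,"dy":0.0,"dz":0.0,"rx":0.0,"ry":0.0,"rz":0.0,"gripper":0.3},{"dx":0.0,"dy":0.0,"dz":0.0,"rx":0.0,"ry":0.0,"rz":0.0,"gripper":0.3}])

```text
t: 5.7
eef_pos: [542.6, 27.1, 220.7]
tcp_rot: [-1.571, -0.0, 0.187]
ft_force: [-0.9, 0.3, -5.5]
opening: 0.459
```

```bash
python3 - <<'E'
from h import *
s=env.state(); T=tcpT(s); im=env.read_camera('wrist'); cv2.imwrite('pics/e1.png',im[:,:,::-1]); np.save('e1T.npy',T); print(s['eef_pos'],s['tcp_rot'],s['ft_force'],s['joints'])
for n in ('side','top'):
  im=env.read_camera(n); cv2.imwrite(f'pics/e_{n}.png',im[:,:,::-1])
  s=env.state();print(s['eef_pos'],s['ft_force'])
E
```

```text
[542.61424293  27.12328407 220.65641266] [-1.57088420e+00 -4.42431511e-06  1.87116613e-01] [-0.87276772  0.30868261 -5.52734447] [-7.16117801e-02  3.80694606e-01  1.76597736e+00 -9.99375572e-05
  9.94893925e-01 -2.58673969e-01]
[542.63292062  27.03449202 220.64240929] [ 0.00863013 -0.07598675 -3.60007718]
[542.64038848  27.07411917 220.62290025] [ 0.99547442  0.20883133 -5.21011909]
```

View pics/e1.png

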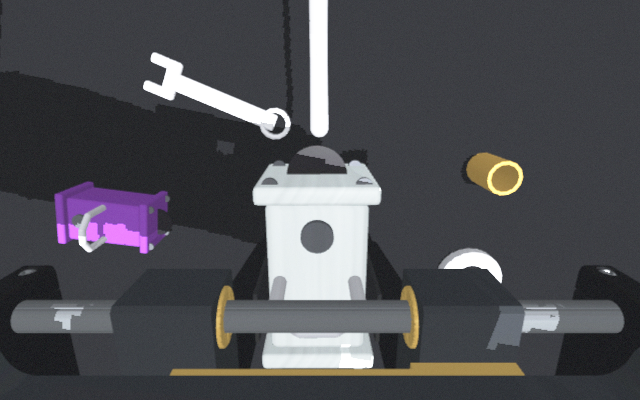

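View pics/e_side.png

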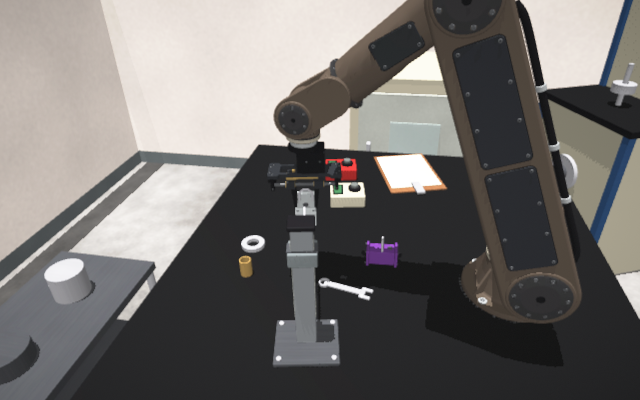

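View pics/e_top.png

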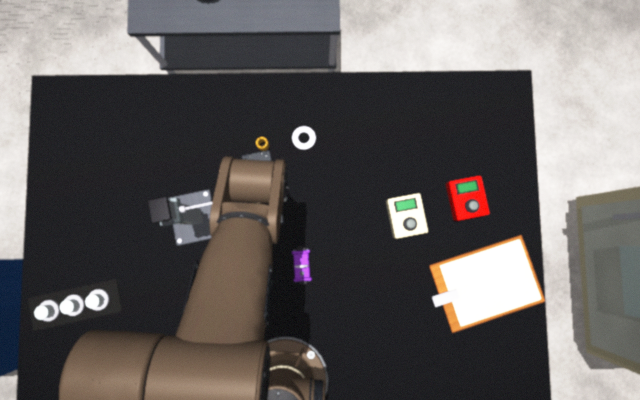

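```bash
python3 - <<'E'
from h import *
T=np.load('e1T.npy')
d=np.array([.186,-.983])
for uv,z in (((319.5,136),260),((319.5,133),263),((318,60),257),((318,5),263)):
    X=back('wrist',uv,z,T); print(X.round(1),"tool xz",(np.linalg.inv(T)@[*X,1])[[0,2]].round(1))
im=cv2.imread('pics/e1.png'); cv2.imwrite('pics/e2.png',cv2.resize(im[0:300,220:420],None,fx=2,fy=2))
cv2.imwrite('pics/e3.png',cv2.resize(im[90:210,240:400],None,fx=5,fy=5,interpolation=cv2.INTER_CUBIC))
E
```

```text
[530.3  92.3 260. ] tool xz [ 0.  66.3]
[530.   93.5 263. ] tool xz [ 0.  67.6]
[525.4 115.6 257. ] tool xz [-0.5 90.1]
[522.6 130.  263. ] tool xz [ -0.5 104.8]
```

View pics/e3.png

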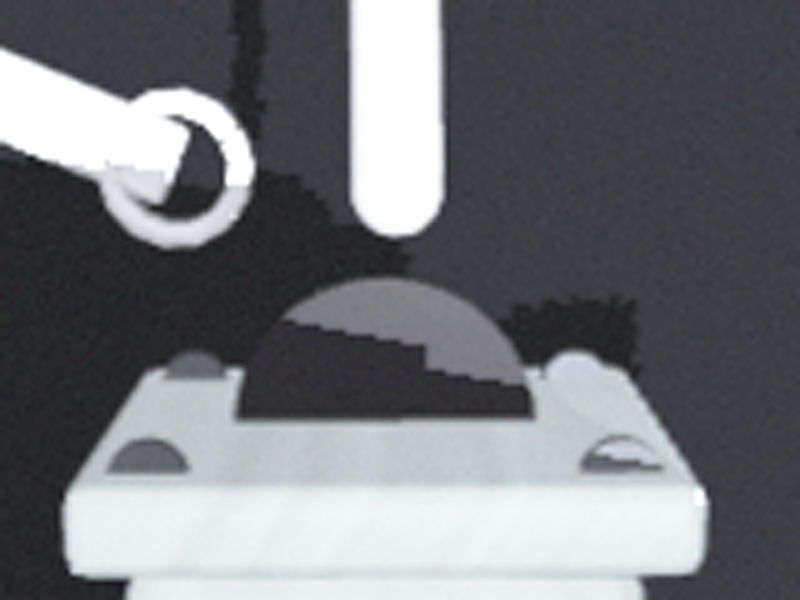

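Emit:
jog_arm(series=[{"dx":-0.0018,"dy":0.0092,"dz":0.0,"rx":0.0,"ry":0.0,"rz":0.0,"gripper":0.3},{"dx":-0.0018,"dy":0.0092,"dz":0.0,"rx":0.0,"ry":0.0,"rz":0.0,"gripper":0.3},{"dx":-0.0017,"dy":0.0092,"dz":0.0,"rx":0.0,"ry":0.0,"rz":0.0,"gripper":0.3},{"dx":-0.0018,"dy":0.0092,"dz":0.0,"rx":0.0,"ry":0.0,"rz":0.0,"gripper":0.3},{"dx":-0.0017,"dy":0.0092,"dz":0.0,"rx":0.0,"ry":0.0,"rz":0.0,"gripper":0.3},{"dx":-0.0018,"dy":0.0092,"dz":0.0,"rx":0.0,"ry":0.0,"rz":0.0,"gripper":0.3},{"dx":0.0,"dy":0.0,"dz":0.0,"rx":0.0,"ry":0.0,"rz":0.0,"gripper":0.3},{"dx":0.0,"dy":0.0,"dz":0.0,"rx":0.0,"ry":0.0,"rz":0.0,"gripper":0.3}])

```text
t: 6.65
eef_pos: [532.0, 82.8, 220.7]
tcp_rot: [-1.571, -0.0, 0.189]
ft_force: [0.6, -0.2, -5.3]
opening: 0.459
```

```bash
python3 - <<'E'
from h import *
s=env.state(); T=tcpT(s); im=env.read_camera('wrist'); cv2.imwrite('pics/f1.png',im[:,:,::-1]); np.save('f1T.npy',T); print(s['eef_pos'],s['tcp_rot'],s['ft_force'])
im=env.read_camera('side'); cv2.imwrite('pics/f2.png',cv2.resize(im[140:300,230:390,::-1],None,fx=4,fy=4,interpolation=cv2.INTER_CUBIC)[:600])
print(env.state()['ft_force'])
E
```

```text
[532.03204976  82.8405222  220.66030797] [-1.57095262e+00 -1.30441019e-04  1.89151491e-01] [ 0.55796135 -0.24235269 -5.29956049]
[ 0.06249638 -0.22241528 -4.54382888]
```

View pics/f1.png

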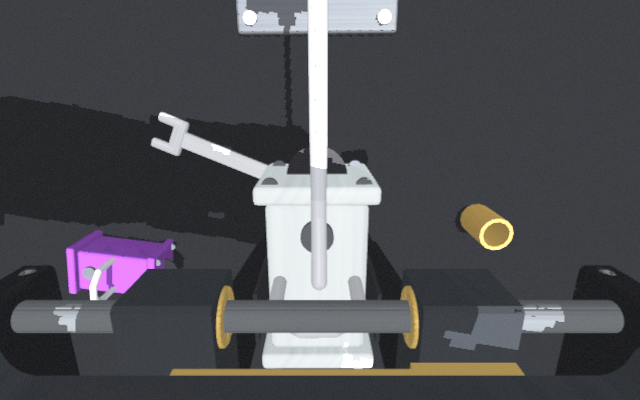

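View pics/f2.png

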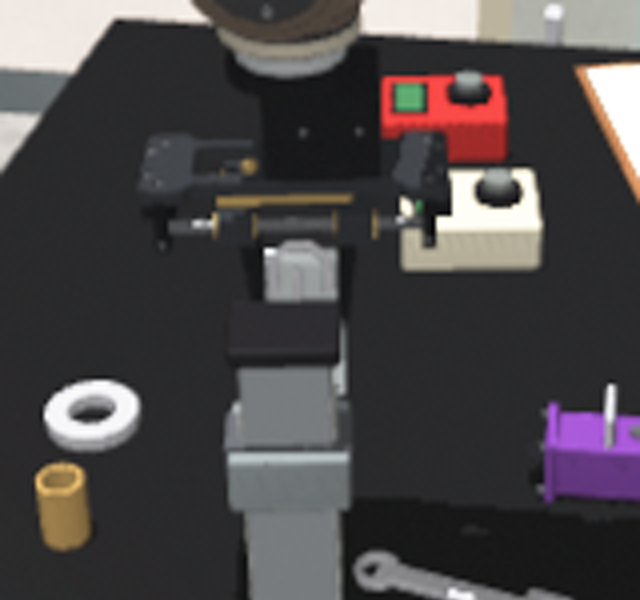

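```bash
python3 - <<'E'
from h import *
T=np.load('f1T.npy')
for uv,z in (((319.5,290),260),((318,100),250)):
    X=back('wrist',uv,z,T); print(X.round(1),"tool xz",(np.linalg.inv(T)@[*X,1])[[0,2]].round(1))
E
```

```text
[530.6  91.3 260. ] tool xz [0.2 8.6]
[517. 159. 250.] tool xz [-0.4 77.6]
```

Emit:
jog_arm(series=[{"dx":-0.0017,"dy":0.0091,"dz":0.0,"rx":0.0,"ry":0.0,"rz":0.0,"gripper":0.3},{"dx":-0.0017,"dy":0.0091,"dz":0.0,"rx":0.0,"ry":0.0,"rz":0.0,"gripper":0.3},{"dx":-0.0017,"dy":0.0091,"dz":0.0,"rx":0.0,"ry":0.0,"rz":0.0,"gripper":0.3},{"dx":-0.0017,"dy":0.0091,"dz":0.0,"rx":0.0,"ry":0.0,"rz":0.0,"gripper":0.3},{"dx":0.0,"dy":0.0,"dz":0.0,"rx":0.0,"ry":0.0,"rz":0.0,"gripper":0.3},{"dx":0.0,"dy":0.0,"dz":0.0,"rx":0.0,"ry":0.0,"rz":0.0,"gripper":0.3},{"dx":0.0,"dy":0.0,"dz":0.0,"rx":0.0,"ry":0.0,"rz":0.0,"gripper":0.3}])

```text
t: 7.45
eef_pos: [525.3, 118.9, 220.7]
tcp_rot: [-1.571, -0.0, 0.188]
ft_force: [-0.7, 0.4, -5.1]
opening: 0.463
```

```bash
python3 - <<'E'
from h import *
s=env.state(); print(s['eef_pos'],s['tcp_rot'])
F=[]
for i in range(16):
  im=env.read_camera('wrist'); F.append(env.state()['ft_force'])
cv2.imwrite('pics/g1.png',im[:,:,::-1])
F=np.array(F); print(F.mean(0),F.std(0),F[:,2].round(1),env.state()['t'])
E
```

```text
[525.30072756 118.89657712 220.68251787] [-1.57092420e+00 -1.98166388e-04  1.88476036e-01]
[-0.13486443 -0.03333712 -4.6676257 ] [0.55472736 0.33071163 0.49991149] [-5.1 -4.7 -3.7 -4.8 -5.5 -4.8 -4.5 -4.8 -4.1 -4.9 -4.3 -4.7 -5.2 -5.4
 -3.8 -4.3] 8.25
```

View pics/g1.png

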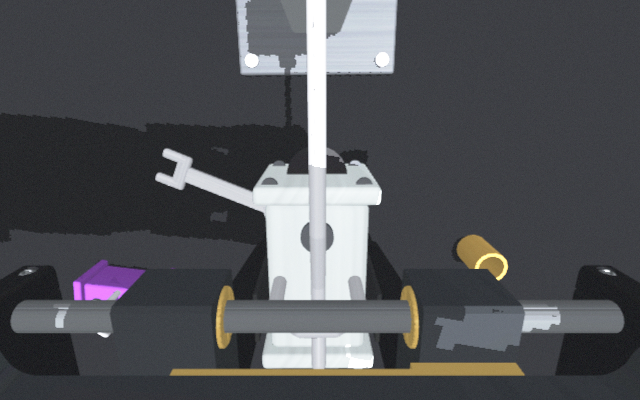

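Emit:
jog_arm(series=[{"dx":0.0,"dy":0.0,"dz":-0.003,"rx":0.0,"ry":0.0,"rz":0.0,"gripper":0.3},{"dx":0.0,"dy":0.0,"dz":-0.003,"rx":0.0,"ry":0.0,"rz":0.0,"gripper":0.3},{"dx":0.0,"dy":0.0,"dz":-0.003,"rx":0.0,"ry":0.0,"rz":0.0,"gripper":0.3},{"dx":0.0,"dy":0.0,"dz":-0.003,"rx":0.0,"ry":0.0,"rz":0.0,"gripper":0.3},{"dx":0.0,"dy":0.0,"dz":-0.002,"rx":0.0,"ry":0.0,"rz":0.0,"gripper":0.3},{"dx":0.0,"dy":0.0,"dz":-0.002,"rx":0.0,"ry":0.0,"rz":0.0,"gripper":0.3},{"dx":0.0,"dy":0.0,"dz":-0.002,"rx":0.0,"ry":0.0,"rz":0.0,"gripper":0.3},{"dx":0.0,"dy":0.0,"dz":-0.002,"rx":0.0,"ry":0.0,"rz":0.0,"gripper":0.3},{"dx":0.0,"dy":0.0,"dz":-0.002,"rx":0.0,"ry":0.0,"rz":0.0,"gripper":0.3},{"dx":0.0,"dy":0.0,"dz":-0.002,"rx":0.0,"ry":0.0,"rz":0.0,"gripper":0.3},{"dx":0.0,"dy":0.0,"dz":-0.002,"rx":0.0,"ry":0.0,"rz":0.0,"gripper":0.3},{"dx":0.0,"dy":0.0,"dz":-0.002,"rx":0.0,"ry":0.0,"rz":0.0,"gripper":0.3}])

```text
t: 9.45
eef_pos: [525.3, 119.0, 192.5]
tcp_rot: [-1.571, -0.0, 0.188]
ft_force: [-0.2, -0.5, -3.6]
opening: 0.465
```

Emit:
jog_arm(series=[{"dx":0.0,"dy":0.0,"dz":-0.002,"rx":0.0,"ry":0.0,"rz":0.0,"gripper":0.3},{"dx":0.0,"dy":0.0,"dz":-0.002,"rx":0.0,"ry":0.0,"rz":0.0,"gripper":0.3},{"dx":0.0,"dy":0.0,"dz":-0.002,"rx":0.0,"ry":0.0,"rz":0.0,"gripper":0.3},{"dx":0.0,"dy":0.0,"dz":-0.002,"rx":0.0,"ry":0.0,"rz":0.0,"gripper":0.3},{"dx":0.0,"dy":0.0,"dz":-0.002,"rx":0.0,"ry":0.0,"rz":0.0,"gripper":0.3},{"dx":0.0,"dy":0.0,"dz":-0.001,"rx":0.0,"ry":0.0,"rz":0.0,"gripper":0.3},{"dx":0.0,"dy":0.0,"dz":0.0,"rx":0.0,"ry":0.0,"rz":0.0,"gripper":0.3},{"dx":0.0,"dy":0.0,"dz":0.0,"rx":0.0,"ry":0.0,"rz":0.0,"gripper":0.3}])

```text
t: 10.25
eef_pos: [525.3, 119.0, 181.7]
tcp_rot: [-1.571, -0.0, 0.188]
ft_force: [-0.1, 0.2, -3.2]
opening: 0.461
```

```bash
cat > ft.py <<'E'
from h import *
def avg(n,cam='wrist'):
  F=[];P=[]
  for i in range(n):
    im=env.read_camera(cam); s=env.state(); F.append(s['ft_force']);P.append(s['eef_pos'])
  F=np.array(F); print(F.mean(0).round(2),(F.std(0)/n**.5).round(2),np.mean(P,0).round(2),s['t']); return im
E
python3 - <<'E'
from ft import *
im=avg(10); cv2.imwrite('pics/h1.png',im[:,:,::-1])
im=avg(1,'side'); cv2.imwrite('pics/h2.png',cv2.resize(im[140:300,230:390,::-1],None,fx=4,fy=4,interpolation=cv2.INTER_CUBIC)[:600])
E
```

```text
[-0.28 -0.08 -2.87] [0.16 0.09 0.14] [525.26 119.   181.72] 10.75
[-0.2  -0.3  -2.62] [0. 0. 0.] [525.25 118.99 181.67] 10.8
```

View pics/h1.png

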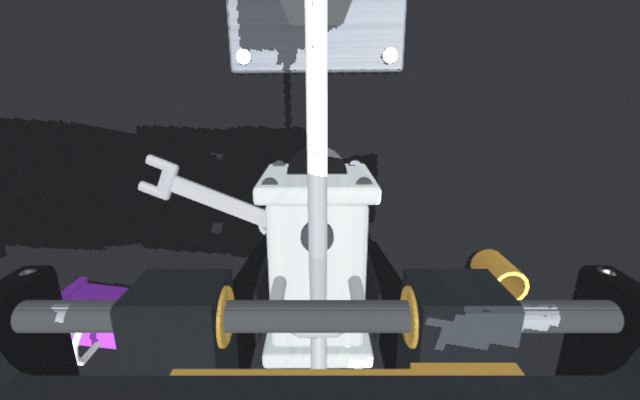

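View pics/h2.png

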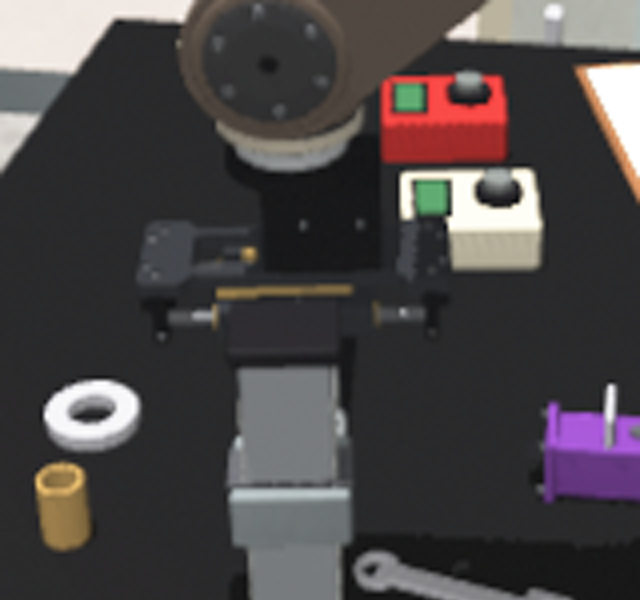

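Emit:
jog_arm(series=[{"dx":0.0,"dy":0.0,"dz":-0.002,"rx":0.0,"ry":0.0,"rz":0.0,"gripper":0.3},{"dx":0.0,"dy":0.0,"dz":-0.002,"rx":0.0,"ry":0.0,"rz":0.0,"gripper":0.3},{"dx":0.0,"dy":0.0,"dz":-0.002,"rx":0.0,"ry":0.0,"rz":0.0,"gripper":0.3},{"dx":0.0,"dy":0.0,"dz":-0.002,"rx":0.0,"ry":0.0,"rz":0.0,"gripper":0.3},{"dx":0.0,"dy":0.0,"dz":-0.002,"rx":0.0,"ry":0.0,"rz":0.0,"gripper":0.3},{"dx":0.0,"dy":0.0,"dz":-0.002,"rx":0.0,"ry":0.0,"rz":0.0,"gripper":0.3},{"dx":0.0,"dy":0.0,"dz":-0.002,"rx":0.0,"ry":0.0,"rz":0.0,"gripper":0.3},{"dx":0.0,"dy":0.0,"dz":-0.002,"rx":0.0,"ry":0.0,"rz":0.0,"gripper":0.3},{"dx":0.0,"dy":0.0,"dz":-0.002,"rx":0.0,"ry":0.0,"rz":0.0,"gripper":0.3},{"dx":0.0,"dy":0.0,"dz":-0.002,"rx":0.0,"ry":0.0,"rz":0.0,"gripper":0.3},{"dx":0.0,"dy":0.0,"dz":-0.002,"rx":0.0,"ry":0.0,"rz":0.0,"gripper":0.3},{"dx":0.0,"dy":0.0,"dz":-0.002,"rx":0.0,"ry":0.0,"rz":0.0,"gripper":0.3}])

```text
t: 12.0
eef_pos: [525.3, 119.0, 157.5]
tcp_rot: [-1.571, -0.0, 0.188]
ft_force: [0.2, 0.7, -1.4]
opening: 0.459
```

Emit:
jog_arm(series=[{"dx":0.0,"dy":0.0,"dz":-0.002,"rx":0.0,"ry":0.0,"rz":0.0,"gripper":0.3},{"dx":0.0,"dy":0.0,"dz":-0.002,"rx":0.0,"ry":0.0,"rz":0.0,"gripper":0.3},{"dx":0.0,"dy":0.0,"dz":-0.001,"rx":0.0,"ry":0.0,"rz":0.0,"gripper":0.3},{"dx":0.0,"dy":0.0,"dz":0.0,"rx":0.0,"ry":0.0,"rz":0.0,"gripper":0.3},{"dx":0.0,"dy":0.0,"dz":0.0,"rx":0.0,"ry":0.0,"rz":0.0,"gripper":0.3},{"dx":0.0,"dy":0.0,"dz":0.0,"rx":0.0,"ry":0.0,"rz":0.0,"gripper":0.3}])

```text
t: 12.6
eef_pos: [525.3, 119.0, 152.7]
tcp_rot: [-1.571, -0.0, 0.188]
ft_force: [-0.1, -0.5, -0.1]
opening: 0.461
```

```bash
python3 - <<'E'
from ft import *
im=avg(40); cv2.imwrite('pics/i1.png',im[:,:,::-1])
E
```

```text
[-0.08  0.03 -0.47] [0.08 0.08 0.09] [525.24 119.   152.67] 14.6
```

View pics/i1.png

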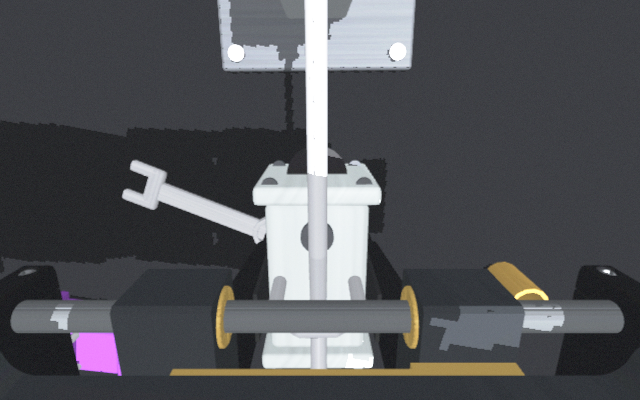

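Emit:
jog_arm(series=[{"dx":0.0,"dy":0.0,"dz":-0.001,"rx":0.0,"ry":0.0,"rz":0.0,"gripper":0.3},{"dx":0.0,"dy":0.0,"dz":-0.001,"rx":0.0,"ry":0.0,"rz":0.0,"gripper":0.3},{"dx":0.0,"dy":0.0,"dz":-0.001,"rx":0.0,"ry":0.0,"rz":0.0,"gripper":0.3},{"dx":0.0,"dy":0.0,"dz":-0.001,"rx":0.0,"ry":0.0,"rz":0.0,"gripper":0.3},{"dx":0.0,"dy":0.0,"dz":-0.001,"rx":0.0,"ry":0.0,"rz":0.0,"gripper":0.3},{"dx":0.0,"dy":0.0,"dz":0.0,"rx":0.0,"ry":0.0,"rz":0.0,"gripper":0.3},{"dx":0.0,"dy":0.0,"dz":0.0,"rx":0.0,"ry":0.0,"rz":0.0,"gripper":0.3},{"dx":0.0,"dy":0.0,"dz":0.0,"rx":0.0,"ry":0.0,"rz":0.0,"gripper":0.3}])

```text
t: 15.4
eef_pos: [525.2, 119.0, 147.7]
tcp_rot: [-1.571, -0.0, 0.188]
ft_force: [0.2, 0.4, 0.1]
opening: 0.459
```

```bash
python3 - <<'E'
from ft import *
im=avg(80)
E
```

```text
[-0.09  0.15 -0.05] [0.06 0.05 0.05] [525.23 119.   147.66] 19.4
```

Emit:
jog_arm(series=[{"dx":0.0,"dy":0.0,"dz":0.0,"rx":0.0,"ry":0.0,"rz":0.0,"gripper":0.48},{"dx":0.0,"dy":0.0,"dz":0.0,"rx":0.0,"ry":0.0,"rz":0.0,"gripper":0.52},{"dx":0.0,"dy":0.0,"dz":0.0,"rx":0.0,"ry":0.0,"rz":0.0,"gripper":0.6},{"dx":0.0,"dy":0.0,"dz":0.0,"rx":0.0,"ry":0.0,"rz":0.0,"gripper":0.7},{"dx":0.0,"dy":0.0,"dz":0.0,"rx":0.0,"ry":0.0,"rz":0.0,"gripper":0.8},{"dx":0.0,"dy":0.0,"dz":0.0,"rx":0.0,"ry":0.0,"rz":0.0,"gripper":0.9},{"dx":0.0,"dy":0.0,"dz":0.0,"rx":0.0,"ry":0.0,"rz":0.0,"gripper":1.0},{"dx":0.0,"dy":0.0,"dz":0.0,"rx":0.0,"ry":0.0,"rz":0.0,"gripper":1.0}])

```text
t: 20.2
eef_pos: [525.2, 119.0, 147.7]
tcp_rot: [-1.571, -0.0, 0.188]
ft_force: [-0.3, -0.1, -0.1]
opening: 0.959
```

```bash
python3 - <<'E'
from ft import *
for i in range(3):
  im=avg(6); cv2.imwrite(f'pics/j{i}.png',im[:,:,::-1])
E
```

```text
[ 0.07 -0.17 -0.15] [0.16 0.07 0.07] [525.23 118.99 147.66] 20.5
[-0.03 -0.06 -0.02] [0.32 0.21 0.21] [525.22 119.   147.65] 20.8
[-0.16  0.39  0.28] [0.14 0.18 0.18] [525.23 119.   147.66] 21.1
```

View pics/j2.png

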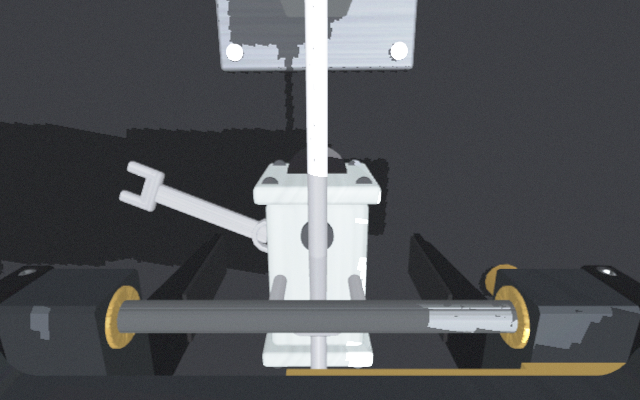

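Emit:
jog_arm(series=[{"dx":0.0,"dy":0.0,"dz":0.005,"rx":0.0,"ry":0.0,"rz":0.0,"gripper":1.0},{"dx":0.0,"dy":0.0,"dz":0.01,"rx":0.0,"ry":0.0,"rz":0.0,"gripper":1.0},{"dx":0.0,"dy":0.0,"dz":0.015,"rx":0.0,"ry":0.0,"rz":0.0,"gripper":1.0},{"dx":0.0,"dy":0.0,"dz":0.02,"rx":0.0,"ry":0.0,"rz":0.0,"gripper":1.0},{"dx":0.0,"dy":0.0,"dz":0.02,"rx":0.0,"ry":0.0,"rz":0.0,"gripper":1.0},{"dx":0.0,"dy":0.0,"dz":0.02,"rx":0.0,"ry":0.0,"rz":0.0,"gripper":1.0},{"dx":0.0,"dy":0.0,"dz":0.02,"rx":0.0,"ry":0.0,"rz":0.0,"gripper":1.0},{"dx":0.0,"dy":0.0,"dz":0.02,"rx":0.0,"ry":0.0,"rz":0.0,"gripper":1.0},{"dx":0.0,"dy":0.0,"dz":0.02,"rx":0.0,"ry":0.0,"rz":0.0,"gripper":1.0},{"dx":0.0,"dy":0.0,"dz":0.01,"rx":0.0,"ry":0.0,"rz":0.0,"gripper":1.0}])

```text
t: 22.1
eef_pos: [525.5, 119.0, 310.1]
tcp_rot: [-1.571, -0.003, 0.188]
ft_force: [0.3, -0.1, -0.6]
opening: 1.0
```

Emit:
jog_arm(series=[{"dx":0.0,"dy":-0.04,"dz":0.0,"rx":0.0,"ry":0.0,"rz":0.0,"gripper":1.0},{"dx":0.0,"dy":-0.04,"dz":0.0,"rx":0.0,"ry":0.0,"rz":0.0,"gripper":1.0},{"dx":0.0,"dy":-0.04,"dz":0.0,"rx":0.0,"ry":0.0,"rz":0.0,"gripper":1.0},{"dx":-0.005,"dy":-0.04,"dz":0.0,"rx":0.0,"ry":0.0,"rz":0.0,"gripper":0.8},{"dx":-0.005,"dy":-0.04,"dz":0.0,"rx":0.0,"ry":0.0,"rz":0.0,"gripper":0.6},{"dx":-0.005,"dy":-0.04,"dz":0.0,"rx":0.0,"ry":0.0,"rz":0.0,"gripper":0.4},{"dx":-0.005,"dy":-0.04,"dz":0.0,"rx":0.0,"ry":0.0,"rz":0.0,"gripper":0.2},{"dx":-0.005,"dy":-0.04,"dz":0.0,"rx":0.0,"ry":0.0,"rz":0.0,"gripper":0.0},{"dx":-0.005,"dy":-0.04,"dz":0.0,"rx":0.0,"ry":0.0,"rz":0.0,"gripper":0.0},{"dx":-0.005,"dy":-0.04,"dz":0.0,"rx":0.0,"ry":0.0,"rz":0.0,"gripper":0.0},{"dx":-0.005,"dy":-0.04,"dz":0.0,"rx":0.0,"ry":0.0,"rz":0.0,"gripper":0.0}])

```text
t: 23.2
eef_pos: [484.6, -322.6, 307.8]
tcp_rot: [-1.571, -0.0, 0.188]
ft_force: [0.4, -0.3, 0.7]
opening: 0.385
```

Emit:
jog_arm(series=[{"dx":0.0,"dy":0.0,"dz":-0.04,"rx":0.0,"ry":0.0,"rz":0.0,"gripper":0.0},{"dx":0.0,"dy":0.0,"dz":-0.04,"rx":0.0,"ry":0.0,"rz":0.0,"gripper":0.0},{"dx":0.0,"dy":0.0,"dz":-0.02,"rx":0.0,"ry":0.0,"rz":0.0,"gripper":0.0},{"dx":0.0,"dy":0.0,"dz":0.0,"rx":0.0,"ry":0.0,"rz":0.0,"gripper":0.0},{"dx":0.0,"dy":0.0,"dz":0.0,"rx":0.0,"ry":0.0,"rz":0.0,"gripper":0.0},{"dx":0.0,"dy":0.0,"dz":0.0,"rx":0.0,"ry":0.0,"rz":0.0,"gripper":0.0}])

```text
t: 23.8
eef_pos: [485.8, -321.3, 209.3]
tcp_rot: [-1.573, -0.002, 0.189]
ft_force: [1.5, 0.2, 0.2]
opening: 0.007
```

```bash
python3 - <<'E'
from h import *
s=env.state(); T=tcpT(s); im=env.read_camera('wrist'); cv2.imwrite('pics/k1.png',im[:,:,::-1]); np.save('k1T.npy',T); print(s['eef_pos'],s['tcp_rot'],s['ft_force'])
im=env.read_camera('side'); cv2.imwrite('pics/k2.png',im[:,:,::-1])
im=env.read_camera('top'); cv2.imwrite('pics/k3.png',im[:,:,::-1])
E
```

```text
[ 485.78420093 -321.30332327  209.27267216] [-1.57263664 -0.00162413  0.18858621] [1.48169589 0.17914201 0.16175271]
```

View pics/k1.png

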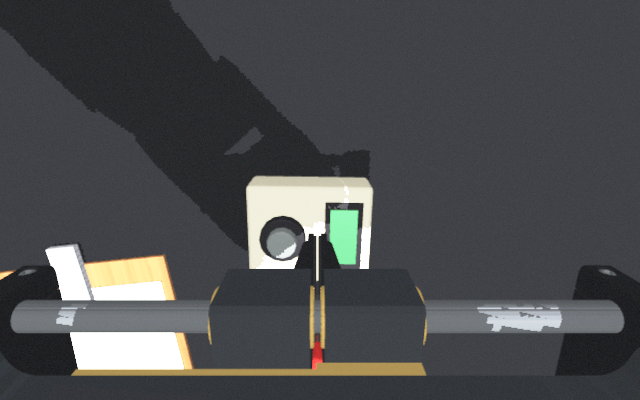

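View pics/k2.png

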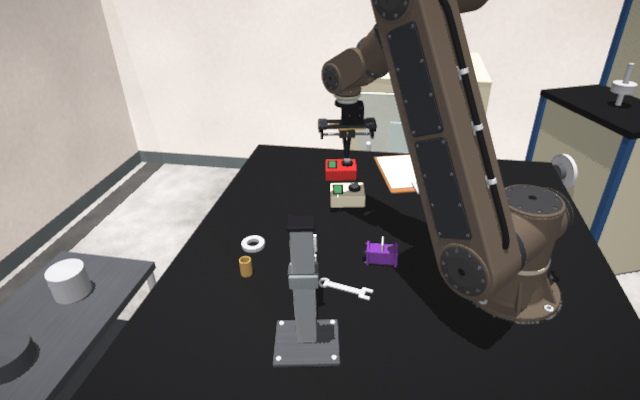

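View pics/k3.png

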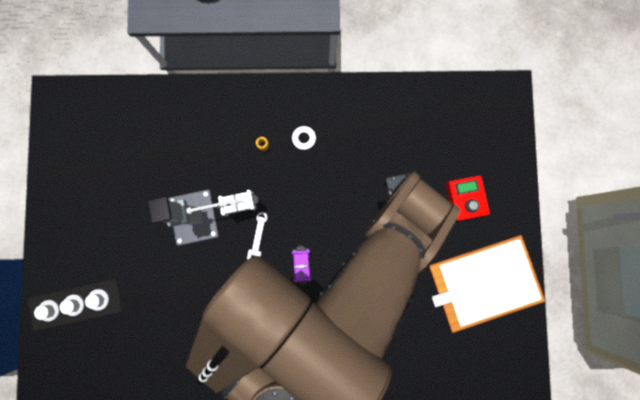

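```bash
python3 - <<'E'
from h import *
T=np.load('k1T.npy')
im=cv2.imread('pics/k1.png'); cv2.imwrite('pics/k4.png',cv2.resize(im[165:285,235:385],None,fx=5,fy=5,interpolation=cv2.INTER_CUBIC))
im=cv2.imread('pics/a_side.png'); cv2.imwrite('pics/k5.png',cv2.resize(im[150:215,310:390],None,fx=8,fy=8,interpolation=cv2.INTER_CUBIC))
for z in (45,50,55,60): print(z,back('wrist',(283,242),z,T).round(1),back('top',(410.3,223.5),z).round(1),back('side',(354.3,187),z).round(1))
E
```

```text
45 [ 464.2 -387.    45. ] [ 465.3 -384.6   45. ] [ 466.3 -394.4   45. ]
50 [ 464.3 -384.8   50. ] [ 465.1 -383.6   50. ] [ 465.3 -385.7   50. ]
55 [ 464.4 -382.5   55. ] [ 465.  -382.5   55. ] [ 464.4 -377.    55. ]
60 [ 464.5 -380.3   60. ] [ 464.8 -381.5   60. ] [ 463.4 -368.4   60. ]
```

View pics/k4.png

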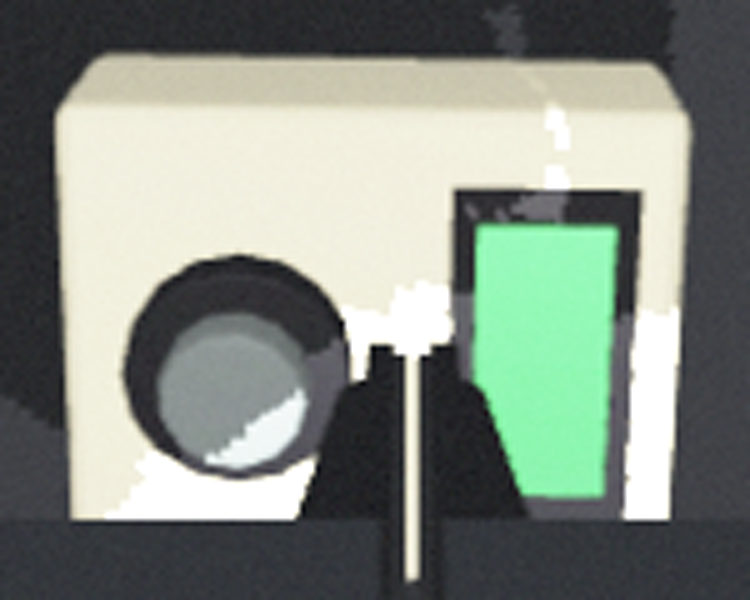

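View pics/k5.png

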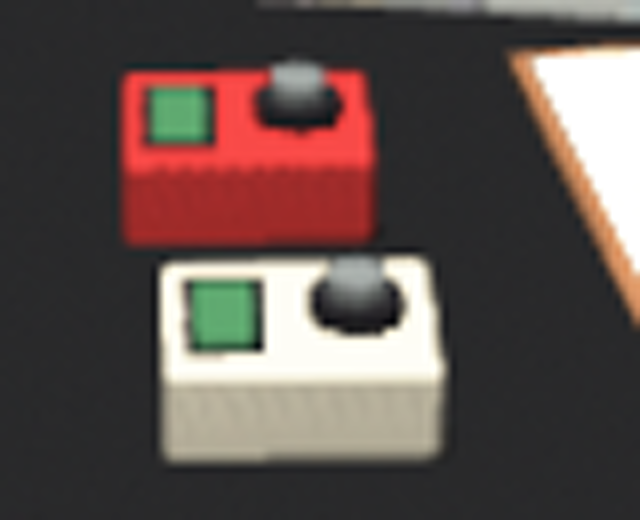

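```bash
python3 - <<'E'
from h import *
T=np.load('k1T.npy')
for z in (50,54,58,62,66): print(z,back('wrist',(281.4,245.2),z,T).round(1),back('top',(410.8,223.5),z).round(1),back('side',(354.4,183.6),z).round(1))
for n in ('k1T',):
  for z in (45,):
    print([back('wrist',(235+x/5,165+y/5),z,T).round(1) for x,y in ((58,105),(690,120))])
E
```

```text
50 [ 463.3 -388.3   50. ] [ 465.1 -385.1   50. ] [ 468.  -410.1   50. ]
54 [ 463.4 -386.5   54. ] [ 465.  -384.2   54. ] [ 467.2 -403.    54. ]
58 [ 463.5 -384.7   58. ] [ 464.8 -383.4   58. ] [ 466.4 -396.    58. ]
62 [ 463.6 -382.8   62. ] [ 464.7 -382.6   62. ] [ 465.6 -388.9   62. ]
66 [ 463.7 -381.    66. ] [ 464.6 -381.7   66. ] [ 464.8 -381.9   66. ]
[array([ 421.9, -337.6,   45. ]), array([ 538.1, -318.4,   45. ])]
```

Emit:
jog_arm(series=[{"dx":-0.01,"dy":-0.03,"dz":-0.02,"rx":0.0,"ry":0.0,"rz":0.0,"gripper":0.0},{"dx":-0.0115,"dy":-0.031,"dz":-0.03,"rx":0.0,"ry":0.0,"rz":0.0,"gripper":0.0},{"dx":0.0,"dy":0.0,"dz":-0.04,"rx":0.0,"ry":0.0,"rz":0.0,"gripper":0.0},{"dx":0.0,"dy":0.0,"dz":-0.02,"rx":0.0,"ry":0.0,"rz":0.0,"gripper":0.0},{"dx":0.0,"dy":0.0,"dz":-0.01,"rx":0.0,"ry":0.0,"rz":0.0,"gripper":0.0},{"dx":0.0,"dy":0.0,"dz":0.0,"rx":0.0,"ry":0.0,"rz":0.0,"gripper":0.0},{"dx":0.0,"dy":0.0,"dz":0.0,"rx":0.0,"ry":0.0,"rz":0.0,"gripper":0.0}])

```text
t: 24.65
eef_pos: [464.3, -382.2, 88.9]
tcp_rot: [-1.572, -0.001, 0.189]
ft_force: [0.1, -0.9, 0.2]
opening: 0.004
```

```bash
python3 - <<'E'
from ft import *
im=avg(6); cv2.imwrite('pics/l1.png',im[:,:,::-1])
im=env.read_camera('side'); cv2.imwrite('pics/l2.png',cv2.resize(im[110:230,280:400,::-1],None,fx=5,fy=5,interpolation=cv2.INTER_CUBIC))
E
```

```text
[0.11 0.06 0.11] [0.14 0.18 0.08] [ 464.2  -382.23   88.87] 24.95
```

View pics/l1.png

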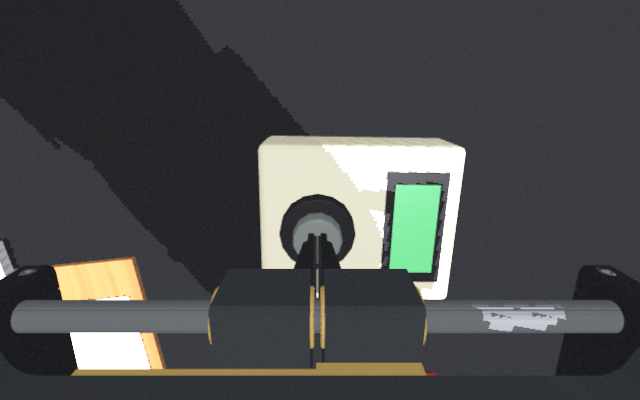

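View pics/l2.png

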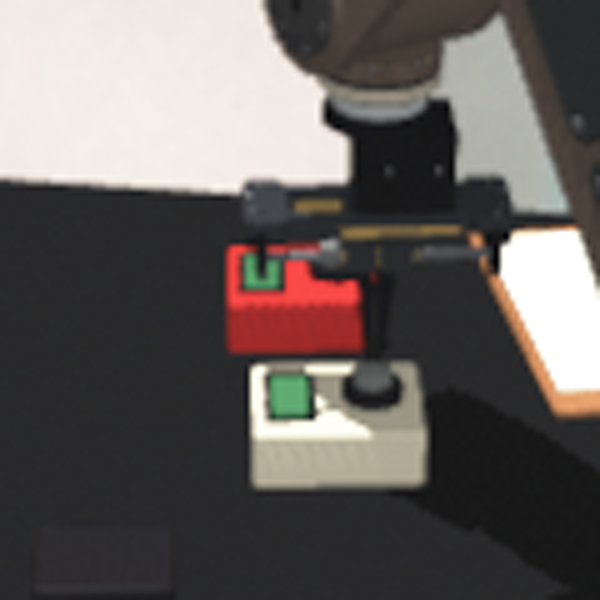

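Fingertips are centred over the button (wrist pixel about (317,238)). I'll descend slowly, watching the force.

Emit:
jog_arm(series=[{"dx":0.0,"dy":0.0,"dz":-0.005,"rx":0.0,"ry":0.0,"rz":0.0,"gripper":0.0},{"dx":0.0,"dy":0.0,"dz":-0.004,"rx":0.0,"ry":0.0,"rz":0.0,"gripper":0.0},{"dx":0.0,"dy":0.0,"dz":-0.002,"rx":0.0,"ry":0.0,"rz":0.0,"gripper":0.0},{"dx":0.0,"dy":0.0,"dz":-0.002,"rx":0.0,"ry":0.0,"rz":0.0,"gripper":0.0},{"dx":0.0,"dy":0.0,"dz":0.0,"rx":0.0,"ry":0.0,"rz":0.0,"gripper":0.0}])

```text
t: 25.5
eef_pos: [463.7, -382.0, 74.5]
tcp_rot: [-1.571, 0.0, 0.188]
ft_force: [0.1, 1.0, 2.8]
opening: 0.001
```

Emit:
jog_arm(series=[{"dx":0.0,"dy":0.0,"dz":-0.002,"rx":0.0,"ry":0.0,"rz":0.0,"gripper":0.0},{"dx":0.0,"dy":0.0,"dz":0.0,"rx":0.0,"ry":0.0,"rz":0.0,"gripper":0.0}])

```text
t: 25.7
eef_pos: [463.7, -382.0, 72.6]
tcp_rot: [-1.571, -0.0, 0.188]
ft_force: [-2.0, 0.4, 4.6]
opening: 0.004
```

Emit:
jog_arm(series=[{"dx":0.0,"dy":0.0,"dz":-0.002,"rx":0.0,"ry":0.0,"rz":0.0,"gripper":0.0},{"dx":0.0,"dy":0.0,"dz":0.0,"rx":0.0,"ry":0.0,"rz":0.0,"gripper":0.0}])

```text
t: 25.9
eef_pos: [463.8, -382.1, 72.1]
tcp_rot: [-1.571, -0.0, 0.188]
ft_force: [-3.2, 4.7, 17.4]
opening: 0.007
```

Emit:
jog_arm(series=[{"dx":0.0,"dy":0.0,"dz":-0.002,"rx":0.0,"ry":0.0,"rz":0.0,"gripper":0.0},{"dx":0.0,"dy":0.0,"dz":0.0,"rx":0.0,"ry":0.0,"rz":0.0,"gripper":0.0}])

```text
t: 26.1
eef_pos: [463.8, -382.1, 71.7]
tcp_rot: [-1.572, -0.001, 0.189]
ft_force: [-8.5, 7.7, 34.6]
opening: 0.008
```

Force rose to 34 N, so the button is at its stop. Retreating.

Emit:
jog_arm(series=[{"dx":0.0,"dy":0.0,"dz":0.005,"rx":0.0,"ry":0.0,"rz":0.0,"gripper":0.0},{"dx":0.0,"dy":0.0,"dz":0.02,"rx":0.0,"ry":0.0,"rz":0.0,"gripper":0.0},{"dx":0.0,"dy":0.0,"dz":0.04,"rx":0.0,"ry":0.0,"rz":0.0,"gripper":0.0},{"dx":0.0,"dy":-0.02,"dz":0.04,"rx":0.0,"ry":0.0,"rz":0.0,"gripper":0.0},{"dx":0.0,"dy":-0.04,"dz":0.04,"rx":0.0,"ry":0.0,"rz":0.0,"gripper":0.0},{"dx":0.0,"dy":-0.04,"dz":0.02,"rx":0.0,"ry":0.0,"rz":0.0,"gripper":0.0},{"dx":0.0,"dy":0.0,"dz":0.0,"rx":0.0,"ry":0.0,"rz":0.0,"gripper":0.0},{"dx":0.0,"dy":0.0,"dz":0.0,"rx":0.0,"ry":0.0,"rz":0.0,"gripper":0.0}])

```text
t: 26.9
eef_pos: [463.3, -477.7, 228.5]
tcp_rot: [-1.57, 0.0, 0.187]
ft_force: [-0.3, 0.1, -0.0]
opening: 0.008
```

```bash
python3 - <<'E'
from ft import *
avg(5)
im=env.read_camera('side'); cv2.imwrite('pics/m1.png',im[:,:,::-1]); a=im
im=env.read_camera('top'); cv2.imwrite('pics/m2.png',cv2.resize(im[120:270,140:440,::-1],None,fx=2.6,fy=2.6,interpolation=cv2.INTER_CUBIC))
for i in range(5): b=env.read_camera('side')
print(np.abs(a.astype(int)-b)[200:380,230:420].mean())
E
```

```text
[-0.24  0.36 -0.23] [0.19 0.13 0.13] [ 463.64 -476.41  228.1 ] 27.15
0.45318713450292397
```

View pics/m1.png

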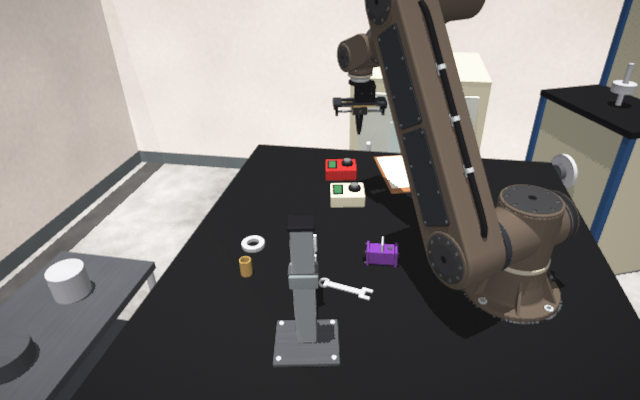

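View pics/m2.png

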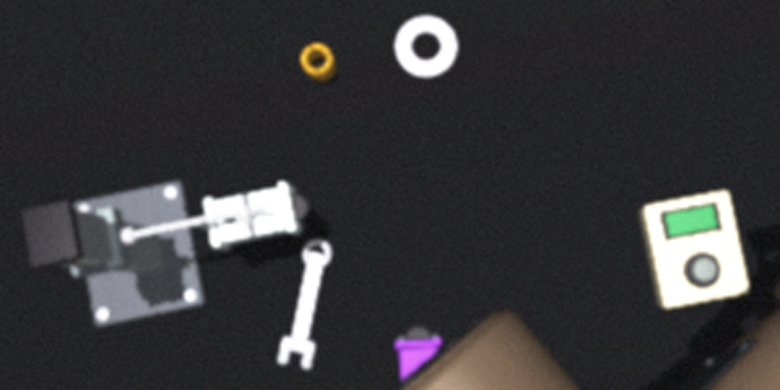

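The valve hangs from the hook, the scale is at rest, the button is up again and the other parts are where they were. Handing in.

```bash
python3 -c "
from cell import env
print(env.job_done(), env.state()['t'])"
```

```text
the job is handed in; nothing more can be done
the job is handed in; nothing more can be done
```

I hung the white valve body by its eye in the scale's hook, pressed the cream unit's button and handed the job in. The hand-in itself returned no verdict.

- **Hanging:** I gripped the valve across its block, turned it to the hook's axis and brought the eye over the tip. I then lowered it about 73 mm in all, at 10 to 30 mm/s. The measured weight was about 4.7 N. Just before release the remaining vertical force was −0.05 ± 0.05 N, so the scale was carrying the whole weight.
- **Button:** the press reached the button's stop, because the force rose past the roughly 4 N needed to press it. I pushed a little past the stop, so the force reached about 35 N, against the 40 N limit.
- **Last checks:** the pictures showed the valve hanging in the hook, the button not visibly held down and the bystander parts in place. The scale region did not change between two side pictures a quarter of a second apart. The wrist force was near zero and the arm was clear of everything. I could not read the scale or button joint values directly, and no check failed or disagreed.

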